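# Match a candle-box lid's hinge to its rail block and hold it for the pin

### The job

Of the two wooden lids on the table, take by its grip bar the one with the single middle hinge knuckle, lift it clear of the table and bring its knuckle down between the two knuckles of the hinge leaf on the upright rail block, so that the three holes line up well enough for the hinge pin to be pushed straight through. Finish while still holding the lid there, still and in the air, not pressing hard on the block; do not let go, and never ram the block. Leave the other lid, the pin and the rest of the bench things where they are.

Things in the scene. Friction and masses are not known exactly. Their poses are not given: they have to be found in the camera images.
- lid_one: The right one: wooden lid lying flat, panel 87 x 70 x 12 mm. Upright grip bar across its middle: 14 mm wide (y), 50 long (x), from 12 to 50 mm above the underside. Origin: on the underside below the grip bar; x to the hinge edge (panel spans x -45 to 42), y along the hinge, z up. One knuckle. About 200 g. On the left or right of the bench, hinge edge roughly away from the robot.
- lid_one_knuckle (a point): Bore centre of lid_one's single steel knuckle, a tube 20 mm outside, 11 mm bore, 24 mm long along the lid's y, at the middle of the hinge edge: x 55, y 0, z 10 mm in the lid's frame. It sits on a steel leaf, top 15 mm above the underside.
- lid_two: The wrong one, left alone: wooden lid lying flat, panel 87 x 70 x 12 mm. Upright grip bar across its middle: 14 mm wide (y), 50 long (x), from 12 to 50 mm above the underside. Origin: on the underside below the grip bar; x to the hinge edge (panel spans x -45 to 42), y along the hinge, z up. Two knuckles 18 mm long at y +-24.5.
- rail: Fixed upright wooden block, 50 mm deep (x), 90 wide (y), top 100 to 120 mm above the table, hinge side (-x) roughly facing the robot. Origin: centre of its foot, sunk up to 20 mm in the table; z up. Steel leaf on top with two knuckles (20 mm outside, 11 bore, 18 long) at y +-24.5, leaving a 31 mm gap; bore axis along y at x -36.5, z 118 mm.
- rail_gap (a point): Middle of the gap on the rail's bore axis, where the lid's knuckle centre belongs; axes as the rail's. In the gap the block's face is 11.5 mm behind the axis (top edge 2 mm above the axis); a lip lies 11.5 mm below it, reaching 9.5 mm in front. So a 20 mm knuckle enters from above with 1.5 mm spare behind and below. Nothing carries the lid: let go and it falls.
- pin: Loose steel hinge pin, 6 mm thick, 85 mm long, lying along y in a shallow wooden tray (26 x 110 x 12 mm). Stays there.
- pinecone: Pine cone, 48 mm high and 46 mm wide, standing.
- votive: Short white candle, 48 mm wide, 36 mm high.
- glue_gun: Black glue gun lying on its side, about 240 mm long with its glue stick.
- pliers: Small pliers lying on the table, 105 mm long.
- spray_can: Grey spray can with a cap, 56 mm wide, 170 mm tall.
There are look-alikes about, which are no part of the job. What is shaped like the lid_one but orange or purple is not meant.

How it is judged:
By the outcome, as a careful person would: the job done as asked, in the order asked, and still so for the second after the job is handed in, while the arm keeps its last pose, push and grip.
It also fails if it takes over 45 s, if anything falls off the work surface, if the arm or the gripper's body presses on something with over 40 N, if the wrist force passes 120 N, or if a joint passes its speed limit or range.

### The arm

A 6-joint arm with a two-finger parallel gripper is mounted at the origin on the work surface. World frame = base frame: x ahead of the robot, y to its left, z up, the work surface at z = 0. Lengths are in mm, angles in rad, forces in N, time in s.
With the tool pointing down it reaches from about 400 to 925 mm from the base axis. Payload 12.5 kg.
Tool frame: the origin (TCP) lies at the very end of the fingers, on their centre line; the grasp point (between the pads) lies 19 mm behind it; z points along the fingers, y is the line along which they close (so a half turn about z gives the same grasp; the last joint's range is limited). The gripper opens to 95 mm and grips with 3 to 60 N. Pads are 20 mm wide; open, the fingers measure 119 mm over their backs; the gripper's body (75 mm by 180 mm) begins 59 mm behind the grasp point.
Start: joints at [-1.432, 0.491, 1.559, -0, 1.092, -0.106], TCP at [151.499, -606.379, 214.661] pointing down, gripper open.
Joint ranges: [-3.1, 3.1], [-0.84, 2.19], [0.05, 2.79], [-1.13, 4.28], [0.06, 2.93], [-2.69, 2.69]. Speed limits (rad/s): [2.22, 2.22, 2.79, 3.14, 3.14, 3.14].

### API

Orientations are given as a unit quaternion [x, y, z, w].
In Python, from workcell import * gives the robot as it stands. The module is installed in compiled form; this text tells all that it offers.
- The arm moves only by the tool servo_tool, never from a script. Its argument "plan" is a list of rows, each an object of numbers: "tx", "ty", "tz": the shift along the tool's x, y, z normalised to -1 to 1, where 1 is 0.02 m; "wx", "wy", "wz": the turn, a rotation vector about the tool's x, y, z normalised to -1 to 1, where 1 is 8 degrees; "gripper": the gripper command: -1 is shut, 1 is fully open, values between are in proportion. In form: [{"tx": .., "ty": .., "tz": .., "wx": .., "wy": .., "wz": .., "gripper": ..}, ...]. A call has exactly 8 rows; each row shifts and turns the commanded pose from where the row before left it, along the tool's axes as they then stand; what a row does not reach is not made up. A row lasts 1/8 s, in which the tool goes at most 62.5 mm and 10.7 degrees, less where a joint would pass 70% of its speed; a pose out of reach is approached as far as the arm can. A call with a number of a shift or a turn outside -1 to 1 is refused whole. A call with a gripper value outside its range is refused whole. The fingers move at their own pace and stop on an object; the grip force is fixed at half the most. Time passes only in rows, so rows that do not move let the fingers close, or fill a call up. It gives the time, the measured TCP pose, the force, the opening and the grip force at its end, in the units of the state.
- get_obs(): the state, without advancing time (a new reading comes with each control period).
- read_camera(name): name is "scene" or "top" or "wrist"; returns the picture (400x640x3 uint8, red, green, blue); there is no depth.
- camera_model(name): a dict with "fx", "fy", "cx", "cy" (pixels), "D" ([k1, k2, p1, p2, k3] as OpenCV has them; the pictures are not rectified), "rvec" (rotation vector, rad) and "tvec" (3), from world to camera coordinates, as OpenCV has them. Camera axes: x right, y down, z forward; pixel columns grow to the right and rows downward; lengths in mm; the calibration is good to about 2 mm. A picture is of the moment at which its call begins: read the wrist's pose just before it. camera_model takes no time and is no camera call; for the wrist camera it gives the pose at the moment of the call.
- job_done(): hands the job in; it is judged then, once.
Trained networks look in the newest picture that a camera, given by its name, has taken for a name from the list of things; names that differ only in an ending like _2 or _b are one class to them, and where a whole thing is asked for, a point or a joint stands for the part that bears it (a point fixed in the world has none). Each returns a list of dicts, best first, with "score" (0 to 1); they miss things now and then, are a little off and sometimes report something else, mostly with a low value. They report only what shows in the picture. A call takes as long as a camera call. They do not tell look-alikes from the thing itself.
- trace(thing, camera): "region" (400x640 bool, what is visible of it) and "rect" ([centre column, centre row, width, height] in pixels, round what is visible of it).
- pinpoint(thing, camera): "location" ([column, row] in pixels: a listed point, or the origin of a listed thing).
The state is a dict: "time_s": time; "qpos": joint angles; "dq": joint speeds; "effort": joint torques, N m; "eef_pos": TCP position; "eef_rot": TCP orientation; "ft_force": force on the tool from outside, world axes, zero at the start; "wrist_torque": the same for the moment, N m; "finger_gap": finger opening in mm; "finger_force": force on a finger pad.
Only numpy, scipy, OpenCV 4.12 (cv2) and the standard library are available. Lean on these libraries where they do the work, as an engineer would, in place of code of your own. Each camera call takes 0.05 s, during which the arm holds its last target. There are 200 camera calls.

## Working session

There is one attempt and no reset: what is moved stays moved. The work goes in short steps, Python scripts to look and compute and a tool call to move; the robot and the scene stay as the last step left them, time stands still between calls to the robot, and variables do not carry over. Pictures are saved under pics/ and viewed, at most 10 in all, crops included, and the job is handed in when it is done.

Besides the shell and the picture viewer there is one more tool, called after "Request:" as name([rows], argument=value, ...), one row to a line, values as JSON. servo_tool: Moves the arm, as the interface text tells. Its arguments: {"type":"object","properties":{"plan":{"type":"array","items":{"type":"object","properties":{"tx":{"type":"number"},"ty":{"type":"number"},"tz":{"type":"number"},"wx":{"type":"number"},"wy":{"type":"number"},"wz":{"type":"number"},"gripper":{"type":"number"}}}}},"required":["plan"]}

```bash
mkdir -p pics; cat > h.py <<'E'
from workcell import *
import numpy as np, cv2
from scipy.spatial.transform import Rotation as R
def ray(cam,px,m=None):
    m=m or camera_model(cam)
    K=np.array([[m['fx'],0,m['cx']],[0,m['fy'],m['cy']],[0,0,1.]])
    u=cv2.undistortPoints(np.array([[px]],float),K,np.array(m['D'],float))[0,0]
    Rm=cv2.Rodrigues(np.array(m['rvec'],float))[0]; t=np.array(m['tvec'],float).ravel()
    d=Rm.T@np.array([u[0],u[1],1]); return -Rm.T@t, d/np.linalg.norm(d)
def atz(cam,px,z,m=None):
    o,d=ray(cam,px,m); return o+d*(z-o[2])/d[2]
def proj(cam,P,m=None):
    m=m or camera_model(cam)
    K=np.array([[m['fx'],0,m['cx']],[0,m['fy'],m['cy']],[0,0,1.]])
    return cv2.projectPoints(np.array(P,float).reshape(-1,1,3),np.array(m['rvec'],float),np.array(m['tvec'],float),K,np.array(m['D'],float))[0][:,0]
def save(n,im): cv2.imwrite('pics/'+n,im[...,::-1])
E
python3 - <<'E'
from h import *
o=get_obs();print(o['time_s'],o['eef_pos'],o['eef_rot'],o['finger_gap'])
for c in ['top','scene']:
    save(c+'1.png',read_camera(c))
    for t in ['lid_one','lid_one_knuckle','lid_two','rail','rail_gap','pin']:
        for r in pinpoint(t,c)[:3]:
            z={'lid_one_knuckle':10,'rail_gap':108}.get(t,0)
            print(c,t,round(r['score'],2),np.round(r['location'],1),np.round(atz(c,r['location'],z)))
    print(ray(c,[320,200]))
print(get_obs()['time_s'])
E
```

```text
0.0 [ 151.49302493 -606.1234886   214.05776597] [ 9.92516539e-01  1.22109086e-01  1.42105365e-05 -5.39120923e-04] 95.32480321356103
top lid_one 0.94 [241.1 267.6] [342. 248.   0.]
top lid_one 0.87 [189.2 310.6] [234. 378.   0.]
top lid_one 0.82 [176. 219.] [470. 422.   0.]
top lid_one_knuckle 0.84 [169.2 317.4] [219. 425.  10.]
top lid_one_knuckle 0.82 [159.4 213. ] [485. 464.  10.]
top lid_one_knuckle 0.67 [230.6 282.1] [305. 273.  10.]
top lid_two 0.81 [436.4 225.7] [ 449. -266.    0.]
top rail 0.65 [330.7 157.1] [638.  12.  -0.]
top rail_gap 0.92 [323.9 158.8] [604.  34. 108.]
top rail_gap 0.61 [425.3 119.3] [ 706. -221.  108.]
top pin 0.53 [334.5 223.9] [455.   4.   0.]
(array([ 319.3851372 ,   72.36121425, 1181.39421996]), array([ 0.16694001, -0.02547558, -0.98563788]))
scene lid_one 0.96 [471.1 232.3] [253. 378.   0.]
scene lid_one 0.88 [414.9 229.7] [347. 257.   0.]
scene lid_one 0.81 [380.1 267. ] [507. 256.   0.]
scene lid_one_knuckle 0.84 [459.3 306.8] [480. 466.  10.]
scene lid_one_knuckle 0.6 [496.3 229.8] [208. 428.  10.]
scene lid_one_knuckle 0.58 [367.  278.8] [562. 255.  10.]
scene lid_two 0.63 [256.7 161. ] [ 442. -273.    0.]
scene rail 0.89 [277.  252.6] [648.  27.   0.]
scene rail_gap 0.91 [289.9 215.8] [597.  33. 108.]
scene pin 0.48 [321.6 209.2] [459.  16.   0.]
(array([1050.58357639,  539.22657577,  910.50339952]), array([-0.50057167, -0.4479374 , -0.74079693]))
0.7
```

View pics/top1.png

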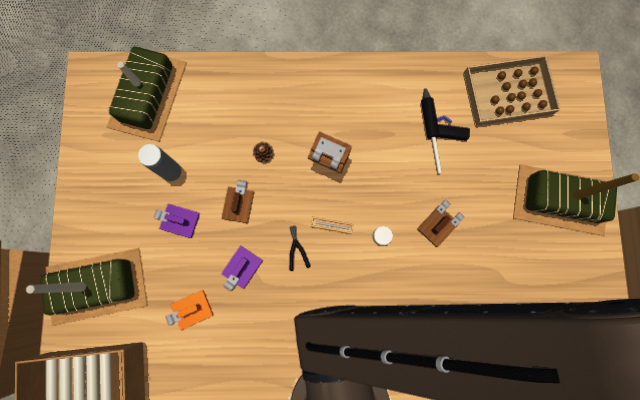

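View pics/scene1.png

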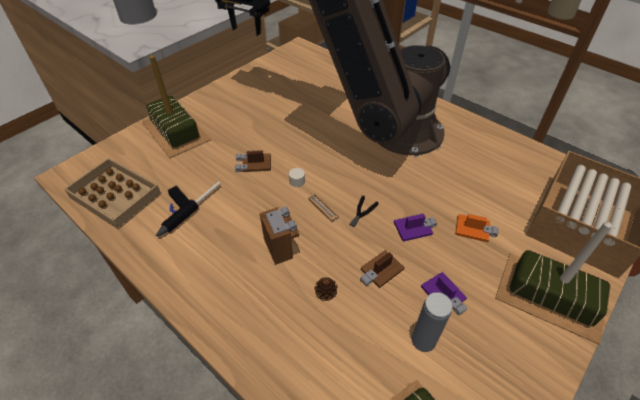

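The brown single-knuckle lid is lid_one: top (238,203), scene (382,268). The orange and purple ones are look-alikes. lid_two is at top (440,222) and the rail at top (330,155). I'll measure further.

```bash
cat >> h.py <<'E'
def tri(obs):
    A=np.zeros((3,3));b=np.zeros(3)
    for o,d in obs:
        M=np.eye(3)-np.outer(d,d);A+=M;b+=M@o
    return np.linalg.solve(A,b)
E
python3 - <<'E'
from h import *
o=get_obs();T=np.array(o['eef_pos']);Rt=R.from_quat(o['eef_rot']).as_matrix()
m=camera_model('wrist');Rm=cv2.Rodrigues(np.array(m['rvec'],float))[0];c=-Rm.T@np.array(m['tvec']).ravel()
print(np.round(Rt,3),'cam in tool',Rt.T@(c-T),'\n',np.round(Rt.T@Rm.T,3),m['fx'],m['cx'],m['cy'])
print('gap tri',tri([ray('top',[323.9,158.8]),ray('scene',[289.9,215.8])]))
print('lid top 240,205 z50',atz('top',[238,203],40), 'knuckle',atz('top',[241,186],15))
print('scene',atz('scene',[382,267],20),atz('scene',[367,279],10))
for n,z in (('votive',0),('spray_can',0),('pinecone',0)):
  for cam in ('top','scene'):
    pass
E
```

```text
[[ 0.97   0.242 -0.   ]
 [ 0.242 -0.97  -0.   ]
 [-0.     0.    -1.   ]] cam in tool [  78.41783294    0.77208772 -171.16946368] 
 [[-0.   -0.96 -0.28]
 [ 1.   -0.   -0.  ]
 [ 0.   -0.28  0.96]] 318.727469499162 320.2398640331556 201.3394976170266
gap tri [601.46142121  35.67353623 114.6403691 ]
lid top 240,205 z50 [505.59723401 253.82722734  40.        ] knuckle [555.20965107 250.9455195   15.        ]
scene [515.86978341 265.9190371   20.        ] [562.55762182 255.57920192  10.        ]
```

Request:
servo_tool([
  {"tx": 1,"ty": -1,"tz": -0.2,"gripper": 1},
  {"tx": 1,"ty": -1,"tz": -0.2,"gripper": 1},
  {"tx": 1,"ty": -1,"tz": -0.2,"gripper": 1},
  {"tx": 1,"ty": -1,"tz": -0.2,"gripper": 1},
  {"tx": 1,"ty": -1,"tz": -0.2,"gripper": 1},
  {"tx": 1,"ty": -1,"tz": -0.2,"gripper": 1},
  {"tx": 1,"ty": -1,"tz": -0.2,"gripper": 1},
  {"tx": 1,"ty": -1,"tz": -0.2,"gripper": 1},
])

```text
$.plan[0]: bad value
```

Request:
servo_tool([
  {"tx": 1,"ty": -1,"tz": -0.1,"gripper": 1},
  {"tx": 1,"ty": -1,"tz": -0.1,"gripper": 1},
  {"tx": 1,"ty": -1,"tz": -0.1,"gripper": 1},
  {"tx": 1,"ty": -1,"tz": -0.1,"gripper": 1},
  {"tx": 1,"ty": -1,"tz": -0.1,"gripper": 1},
  {"tx": 1,"ty": -1,"tz": -0.1,"gripper": 1},
  {"tx": 1,"ty": -1,"tz": -0.1,"gripper": 1},
  {"tx": 1,"ty": -1,"tz": -0.1,"gripper": 1},
])

```text
$.plan[0]: bad value
```

Request:
servo_tool([
  {"tx": 1,"ty": -1,"gripper": 1},
  {"tx": 1,"ty": -1,"gripper": 1},
  {"tx": 1,"ty": -1,"gripper": 1},
  {"tx": 1,"ty": -1,"gripper": 1},
  {"tx": 1,"ty": -1,"gripper": 1},
  {"tx": 1,"ty": -1,"gripper": 1},
  {"tx": 1,"ty": -1,"gripper": 1},
  {"tx": 1,"ty": -1,"gripper": 1},
])

```text
$.plan[0]: bad value
```

Request:
servo_tool([
  {"tx": 1,"ty": -1,"tz": -0.2,"wx": 0,"wy": 0,"wz": 0,"gripper": 1},
  {"tx": 1,"ty": -1,"tz": -0.2,"wx": 0,"wy": 0,"wz": 0,"gripper": 1},
  {"tx": 1,"ty": -1,"tz": -0.2,"wx": 0,"wy": 0,"wz": 0,"gripper": 1},
  {"tx": 1,"ty": -1,"tz": -0.2,"wx": 0,"wy": 0,"wz": 0,"gripper": 1},
  {"tx": 1,"ty": -1,"tz": -0.2,"wx": 0,"wy": 0,"wz": 0,"gripper": 1},
  {"tx": 1,"ty": -1,"tz": -0.2,"wx": 0,"wy": 0,"wz": 0,"gripper": 1},
  {"tx": 1,"ty": -1,"tz": -0.2,"wx": 0,"wy": 0,"wz": 0,"gripper": 1},
  {"tx": 1,"ty": -1,"tz": -0.2,"wx": 0,"wy": 0,"wz": 0,"gripper": 1},
])

```text
time_s: 1.7
eef_pos: [268.5, -411.2, 246.9]
eef_rot: [0.993, 0.122, 0.0, 0.0]
ft_force: [-1.1, 0.5, -0.0]
finger_gap: 95.2
finger_force: 0.0
```

Request:
servo_tool([
  {"tx": 1,"ty": -1,"tz": -0.1,"wx": 0,"wy": 0,"wz": 0,"gripper": 1},
  {"tx": 1,"ty": -1,"tz": -0.1,"wx": 0,"wy": 0,"wz": 0,"gripper": 1},
  {"tx": 1,"ty": -1,"tz": -0.1,"wx": 0,"wy": 0,"wz": 0,"gripper": 1},
  {"tx": 1,"ty": -1,"tz": -0.1,"wx": 0,"wy": 0,"wz": 0,"gripper": 1},
  {"tx": 1,"ty": -1,"tz": -0.1,"wx": 0,"wy": 0,"wz": 0,"gripper": 1},
  {"tx": 1,"ty": -1,"tz": -0.1,"wx": 0,"wy": 0,"wz": 0,"gripper": 1},
  {"tx": 1,"ty": -1,"tz": -0.1,"wx": 0,"wy": 0,"wz": 0,"gripper": 1},
  {"tx": 1,"ty": -1,"tz": -0.1,"wx": 0,"wy": 0,"wz": 0,"gripper": 1},
])

```text
time_s: 2.7
eef_pos: [384.8, -217.1, 262.9]
eef_rot: [0.993, 0.122, 0.0, 0.0]
ft_force: [0.4, -0.7, 0.4]
finger_gap: 95.2
finger_force: 0.0
```

Request:
servo_tool([
  {"tx": 1,"ty": -1,"tz": 0,"wx": 0,"wy": 0,"wz": 0,"gripper": 1},
  {"tx": 1,"ty": -1,"tz": 0,"wx": 0,"wy": 0,"wz": 0,"gripper": 1},
  {"tx": 1,"ty": -1,"tz": 0,"wx": 0,"wy": 0,"wz": 0,"gripper": 1},
  {"tx": 1,"ty": -1,"tz": 0,"wx": 0,"wy": 0,"wz": 0,"gripper": 1},
  {"tx": 1,"ty": -1,"tz": 0,"wx": 0,"wy": 0,"wz": 0,"gripper": 1},
  {"tx": 1,"ty": -1,"tz": 0,"wx": 0,"wy": 0,"wz": 0,"gripper": 1},
  {"tx": 1,"ty": -1,"tz": 0,"wx": 0,"wy": 0,"wz": 0,"gripper": 1},
  {"tx": 1,"ty": -1,"tz": 0,"wx": 0,"wy": 0,"wz": 0,"gripper": 1},
])

```text
time_s: 3.7
eef_pos: [501.1, -23.1, 262.8]
eef_rot: [0.993, 0.122, 0.0, 0.0]
ft_force: [-0.2, -0.1, 0.1]
finger_gap: 95.1
finger_force: 0.0
```

```bash
python3 - <<'E'
from h import *
o=get_obs();print(o['time_s'],o['eef_pos'],o['eef_rot'])
m=camera_model('wrist');im=read_camera('wrist');save('w1.png',im)
print({k:np.round(v,4).tolist() if not np.isscalar(v) else v for k,v in m.items()})
for t in ['rail_gap','lid_one_knuckle','lid_one','rail']:
  for r in pinpoint(t,'wrist')[:3]:
    print(t,round(r['score'],2),np.round(r['location'],1),atz('wrist',r['location'],115,m).round(1))
E
```

```text
3.7 [501.05349204 -23.06517894 262.77299518] [9.92511765e-01 1.22148976e-01 1.34006854e-04 7.07977741e-05]
{'fx': 318.727469499162, 'fy': 318.727469499162, 'cx': 320.2398640331556, 'cy': 201.3394976170266, 'D': [-0.0485, 0.0, 0.0, 0.0, 0.0], 'rvec': [-2.291, 1.7897, 0.2553], 'tvec': [-144.4094, 415.2236, 572.987]}
rail_gap 0.77 [286.7  72.9] [601.5  33.7 115. ]
rail_gap 0.43 [285.4 197.6] [482.2   8.8 115. ]
lid_one_knuckle 0.95 [ 90.9 252.8] [366.  208.8 115. ]
lid_one_knuckle 0.92 [123.   72.3] [566.2 186.8 115. ]
lid_one_knuckle 0.76 [  3.1 274.3] [308.1 316.7 115. ]
lid_one 0.89 [ 36.7 271. ] [324.6 273.7 115. ]
lid_one 0.85 [  5.9 118.2] [495.2 306.  115. ]
lid_one 0.77 [115.6 108.5] [530.7 191.  115. ]
rail 0.96 [317.1  60.5] [619.    8.6 115. ]
```

View pics/w1.png

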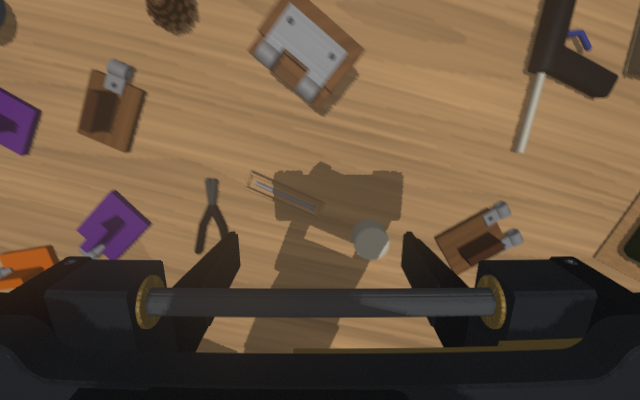

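The wrist view shows the rail leaf with knuckles at (267,50) and (308,88) and the gap at about (287,70). lid_one's panel centre is at about (112,110), with its knuckle at (120,74).

```bash
python3 - <<'E'
from h import *
m=camera_model('wrist')
f=lambda p,z:atz('wrist',p,z,m)
a,b=f([267,50],125),f([308,88],125);print('rail kn',a.round(1),b.round(1),'yaw',np.degrees(np.arctan2(*(-(a-b)[:2]*[1,-1])))  )
print('lid',f([115.6,108.5],0),f([123,72.3],10), f([120,76],15))
c=[f(p,12) for p in ([92,70],[145,92],[128,151],[78,138])];print(np.round(c,1),np.mean(c,0))
T=read_camera('wrist')
import cv2
save('w1c.png',cv2.resize(T[:180,60:380],None,fx=2.5,fy=2.5,interpolation=cv2.INTER_CUBIC))
E
```

```text
rail kn [614.8  52.6 125. ] [591.8   9.3 125. ] yaw -27.89375818636477
lid [513.04929483 260.14977076   0.        ] [561.66175763 248.39247101  10.        ] [556.54969796 248.79092048  15.        ]
[[555.7 287.6  12. ]
 [544.2 216.5  12. ]
 [463.  231.6  12. ]
 [464.4 301.2  12. ]] [506.81956909 259.21555404  12.        ]
```

View pics/w1c.png

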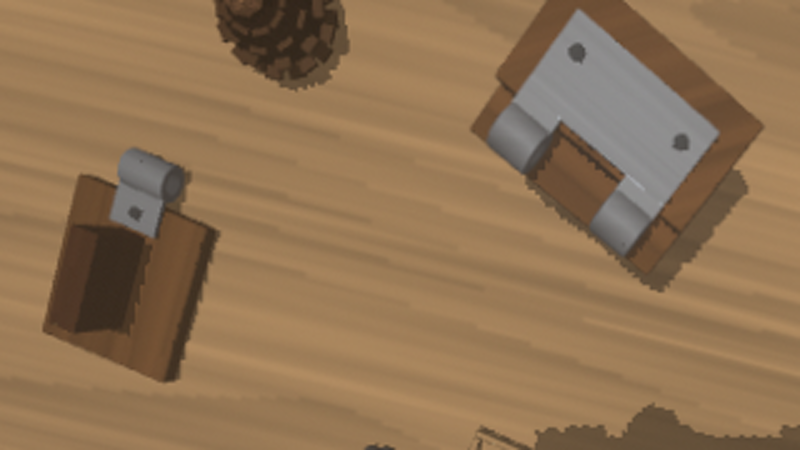

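Request:
servo_tool([
  {"tx": 0,"ty": -1,"tz": 0.3,"wx": 0,"wy": 0,"wz": 0,"gripper": 1},
  {"tx": 0,"ty": -1,"tz": 0.3,"wx": 0,"wy": 0,"wz": 0,"gripper": 1},
  {"tx": 0,"ty": -1,"tz": 0.3,"wx": 0,"wy": 0,"wz": 0,"gripper": 1},
  {"tx": 0,"ty": -1,"tz": 0.3,"wx": 0,"wy": 0,"wz": 0,"gripper": 1},
  {"tx": 0,"ty": -1,"tz": 0.3,"wx": 0,"wy": 0,"wz": 0,"gripper": 1},
  {"tx": 0,"ty": -1,"tz": 0.3,"wx": 0,"wy": 0,"wz": 0,"gripper": 1},
  {"tx": 0,"ty": -1,"tz": 0.3,"wx": 0,"wy": 0,"wz": 0,"gripper": 1},
  {"tx": 0,"ty": -1,"tz": 0.3,"wx": 0,"wy": 0,"wz": 0,"gripper": 1},
])

```text
time_s: 5.0
eef_pos: [461.1, 131.8, 214.2]
eef_rot: [0.993, 0.122, -0.0, -0.0]
ft_force: [0.5, -0.2, 0.2]
finger_gap: 94.7
finger_force: 0.0
```

Request:
servo_tool([
  {"tx": 0,"ty": -1,"tz": 0.3,"wx": 0,"wy": 0,"wz": 0,"gripper": 1},
  {"tx": 0,"ty": -1,"tz": 0.3,"wx": 0,"wy": 0,"wz": 0,"gripper": 1},
  {"tx": 0,"ty": -1,"tz": 0.3,"wx": 0,"wy": 0,"wz": 0,"gripper": 1},
  {"tx": 0,"ty": -1,"tz": 0.3,"wx": 0,"wy": 0,"wz": 0,"gripper": 1},
  {"tx": 0,"ty": -1,"tz": 0.3,"wx": 0,"wy": 0,"wz": 1,"gripper": 1},
  {"tx": 0,"ty": -1,"tz": 0.3,"wx": 0,"wy": 0,"wz": 1,"gripper": 1},
  {"tx": 0,"ty": -1,"tz": 0.3,"wx": 0,"wy": 0,"wz": 1,"gripper": 1},
  {"tx": 0,"ty": 0,"tz": 0.3,"wx": 0,"wy": 0,"wz": 0,"gripper": 1},
])

```text
time_s: 6.0
eef_pos: [435.6, 268.6, 166.1]
eef_rot: [0.996, -0.086, -0.0, 0.0]
ft_force: [-0.3, -0.4, -0.2]
finger_gap: 95.1
finger_force: 0.0
```

```bash
python3 - <<'E'
from h import *
o=get_obs();print(o['time_s'],o['eef_pos'],o['eef_rot'])
m=camera_model('wrist');im=read_camera('wrist');save('w2.png',im);np.save('w2.npy',im)
for t,z in [('lid_one_knuckle',10),('lid_one',0)]:
  for r in pinpoint(t,'wrist')[:3]:
    print(t,round(r['score'],2),np.round(r['location'],1),atz('wrist',r['location'],z,m).round(1))
E
```

```text
6.0 [435.63839051 268.60207694 166.11657693] [ 9.96291801e-01 -8.60385838e-02 -9.09414154e-05  4.49006746e-05]
lid_one_knuckle 0.92 [126.7 176.4] [481.8 468.9  10. ]
lid_one_knuckle 0.79 [314.7  54.6] [563.3 250.7  10. ]
lid_one_knuckle 0.61 [330.  300.9] [296.1 280.3  10. ]
lid_one 0.98 [267.9 345.3] [237.6 370.6   0. ]
lid_one 0.88 [179.7 181. ] [465.4 418.3   0. ]
lid_one 0.79 [316.1 113. ] [509.7 259.    0. ]
```

View pics/w2.png

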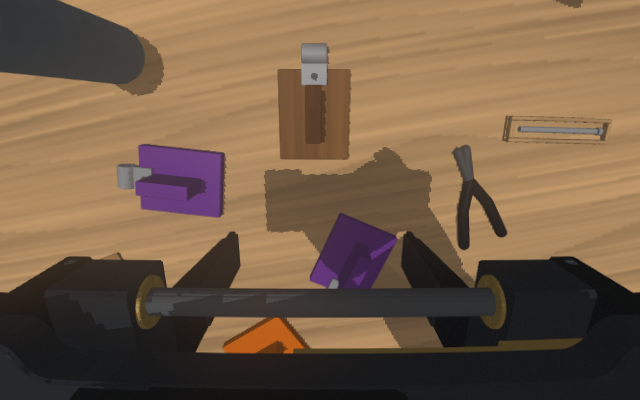

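```bash
python3 - <<'E'
from h import *
m=camera_model('wrist');o=get_obs();T=np.array(o['eef_pos']);Rt=R.from_quat(o['eef_rot']).as_matrix()
def tf(p,z): return (Rt.T@(atz('wrist',p,z,m)-T)).round(1)
for n,p,z in [('TL',[278,69],12),('TR',[350,69],12),('BR',[349,159],12),('BL',[280,159],12),('kn',[314.7,54.6],10),('knL',[301.5,46],18),('knR',[327,46],18),('org',[316.1,113],0),('barTL',[306,84],50),('barTR',[324,84],50),('barBL',[306,142],50),('barBR',[323,142],50)]: print(n,tf(p,z))
# edge refinement
im=np.load('w2.npy').astype(int)
for r in (80,100,120,140,152): 
    g=im[r,260:370]; d=np.abs(g[2:]-g[:-2]).sum(1); print(r,[(int(i)+261,int(d[i])) for i in np.argsort(-d)[:6]])
E
```

```text
TL [115.8 -39.4 154.1]
TR [115.7  29.4 154.2]
BR [ 29.1  30.4 154.3]
BL [ 29.1 -40.3 154.2]
kn [128.8  -4.3 156.2]
knL [135.1 -16.3 148.1]
knR [135.    7.2 148.2]
org [ 74.6  -3.3 166.2]
barTL [ 99.3 -11.2 116.2]
barTR [ 99.3   4.2 116.2]
barBL [ 50.1 -11.8 116.2]
barBR [ 50.1   3.4 116.2]
80 [(326, 241), (301, 191), (350, 181), (277, 141), (327, 132), (314, 121)]
100 [(350, 149), (278, 131), (277, 102), (349, 76), (351, 69), (304, 60)]
120 [(349, 180), (278, 164), (279, 155), (350, 108), (325, 69), (348, 58)]
140 [(279, 172), (349, 148), (348, 127), (280, 96), (278, 80), (324, 60)]
152 [(279, 161), (280, 155), (348, 154), (349, 113), (347, 31), (281, 27)]
```

Request:
servo_tool([
  {"tx": 0.93,"ty": -0.06,"tz": 0.9,"wx": 0,"wy": 0,"wz": 0,"gripper": 1},
  {"tx": 0.93,"ty": -0.06,"tz": 0.9,"wx": 0,"wy": 0,"wz": 0,"gripper": 1},
  {"tx": 0.93,"ty": -0.06,"tz": 0.9,"wx": 0,"wy": 0,"wz": 0,"gripper": 1},
  {"tx": 0.92,"ty": -0.05,"tz": 0.9,"wx": 0,"wy": 0,"wz": 0,"gripper": 1},
  {"tx": 0,"ty": 0,"tz": 1,"wx": 0,"wy": 0,"wz": 0,"gripper": 1},
  {"tx": 0,"ty": 0,"tz": 1,"wx": 0,"wy": 0,"wz": 0,"gripper": 1},
  {"tx": 0,"ty": 0,"tz": 1,"wx": 0,"wy": 0,"wz": 0,"gripper": 1},
  {"tx": 0,"ty": 0,"tz": 0.8,"wx": 0,"wy": 0,"wz": 0,"gripper": 1},
])

```text
time_s: 7.15
eef_pos: [510.3, 258.8, 18.1]
eef_rot: [0.996, -0.087, -0.0, 0.0]
ft_force: [0.1, 0.2, 1.1]
finger_gap: 95.0
finger_force: 0.0
```

Request:
servo_tool([
  {"tx": 0,"ty": 0,"tz": 0,"wx": 0,"wy": 0,"wz": 0,"gripper": -1},
  {"tx": 0,"ty": 0,"tz": 0,"wx": 0,"wy": 0,"wz": 0,"gripper": -1},
  {"tx": 0,"ty": 0,"tz": 0,"wx": 0,"wy": 0,"wz": 0,"gripper": -1},
  {"tx": 0,"ty": 0,"tz": 0,"wx": 0,"wy": 0,"wz": 0,"gripper": -1},
  {"tx": 0,"ty": 0,"tz": 0,"wx": 0,"wy": 0,"wz": 0,"gripper": -1},
  {"tx": 0,"ty": 0,"tz": 0,"wx": 0,"wy": 0,"wz": 0,"gripper": -1},
  {"tx": 0,"ty": 0,"tz": 0,"wx": 0,"wy": 0,"wz": 0,"gripper": -1},
  {"tx": 0,"ty": 0,"tz": 0,"wx": 0,"wy": 0,"wz": 0,"gripper": -1},
])

```text
time_s: 8.15
eef_pos: [510.3, 259.4, 18.5]
eef_rot: [0.996, -0.087, -0.0, 0.0]
ft_force: [-0.2, -1.3, 0.1]
finger_gap: 20.6
finger_force: 0.0
```

```bash
python3 - <<'E'
from h import *
o=get_obs();print(o)
E
```

```text
{'time_s': 8.15, 'qpos': array([ 3.54993642e-01,  6.81245232e-01,  1.85308250e+00, -1.31548565e-04,
        6.07344640e-01,  2.09998206e+00]), 'dq': array([ 0.0001081 , -0.00083172, -0.00040049, -0.00160841,  0.00141157,
        0.00092523]), 'effort': array([ 5.81535569e-03, -6.23451948e+01, -1.50372738e+01, -6.09055714e-03,
       -8.85452237e-02, -8.54604673e-05]), 'eef_pos': array([510.29896882, 259.42717458,  18.54194149]), 'eef_rot': array([ 9.96214232e-01, -8.69321653e-02, -1.99664973e-05,  5.09777795e-05]), 'ft_force': array([-0.19794679, -1.33871041,  0.05226897]), 'wrist_torque': array([ 0.06853074, -0.02988256, -0.03607038]), 'finger_force': 0.0, 'finger_gap': 20.642608257335567}
```

Request:
servo_tool([
  {"tx": 0,"ty": 0,"tz": 0,"wx": 0,"wy": 0,"wz": 0,"gripper": -1},
  {"tx": 0,"ty": 0,"tz": 0,"wx": 0,"wy": 0,"wz": 0,"gripper": -1},
  {"tx": 0,"ty": 0,"tz": 0,"wx": 0,"wy": 0,"wz": 0,"gripper": -1},
  {"tx": 0,"ty": 0,"tz": 0,"wx": 0,"wy": 0,"wz": 0,"gripper": -1},
  {"tx": 0,"ty": 0,"tz": -0.2,"wx": 0,"wy": 0,"wz": 0,"gripper": -1},
  {"tx": 0,"ty": 0,"tz": -0.6,"wx": 0,"wy": 0,"wz": 0,"gripper": -1},
  {"tx": 0,"ty": 0,"tz": -1,"wx": 0,"wy": 0,"wz": 0,"gripper": -1},
  {"tx": 0,"ty": 0,"tz": -1,"wx": 0,"wy": 0,"wz": 0,"gripper": -1},
])

```text
time_s: 9.15
eef_pos: [510.3, 259.4, 75.9]
eef_rot: [0.996, -0.087, 0.0, 0.0]
ft_force: [-0.2, -0.3, -1.2]
finger_gap: 13.7
finger_force: 30.0
```

```bash
python3 - <<'E'
from h import *
o=get_obs();print(o['time_s'],o['eef_pos'],o['eef_rot'],o['finger_gap'],o['ft_force'],o['wrist_torque'])
m=camera_model('wrist');T=np.array(o['eef_pos']);Rt=R.from_quat(o['eef_rot']).as_matrix()
im=read_camera('wrist');save('w3.png',im)
for r in pinpoint('lid_one_knuckle','wrist')[:2]:
    p=atz('wrist',r['location'],T[2]-18.5+10,m);print(round(r['score'],2),r['location'],p.round(1),Rt.T@(p-T))
print('expect',proj('wrist',T+Rt@np.array([55,0,8.5]),m))
E
```

```text
9.15 [510.28212268 259.40949257  75.89093927] [ 9.96213517e-01 -8.69403167e-02  9.61140644e-05  9.92089543e-06] 13.690178166527977 [-0.19099659 -0.25218237 -1.1907407 ] [-0.00035673  0.04412177 -0.03701035]
0.69 [85.8, 284.1] [507.  415.6  67.4] [ -30.24466462 -153.25054088    8.49368805]
0.56 [319.5, 153.1] [564.  249.4  67.4] [54.6578475   0.54320151  8.5105631 ]
expect [[318.53388804 152.49482547]]
```

View pics/w3.png

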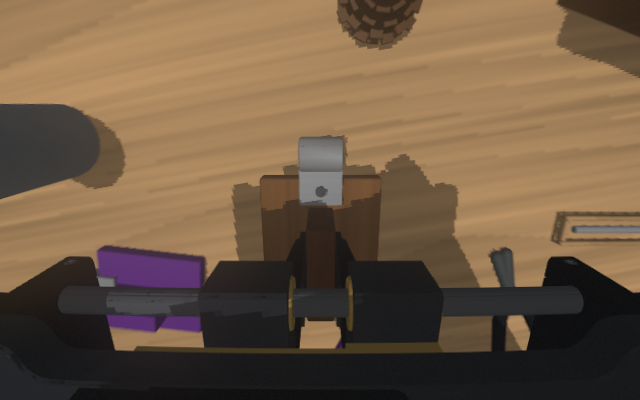

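Request:
servo_tool([
  {"tx": 0.1,"ty": 0.5,"tz": -1,"wx": 0,"wy": 0,"wz": 0,"gripper": -1},
  {"tx": 0.2,"ty": 0.9,"tz": -1,"wx": 0,"wy": 0,"wz": 0,"gripper": -1},
  {"tx": 0.2,"ty": 1,"tz": -1,"wx": 0,"wy": 0,"wz": 0,"gripper": -1},
  {"tx": 0.2,"ty": 1,"tz": -1,"wx": 0,"wy": 0,"wz": 0,"gripper": -1},
  {"tx": 0.2,"ty": 1,"tz": -0.8,"wx": 0,"wy": 0,"wz": 0,"gripper": -1},
  {"tx": 0.3,"ty": 1,"tz": -0.6,"wx": 0,"wy": 0,"wz": 0,"gripper": -1},
  {"tx": 0.3,"ty": 1,"tz": -0.3,"wx": 0,"wy": 0,"wz": 0,"gripper": -1},
  {"tx": 0.3,"ty": 1,"tz": 0,"wx": 0,"wy": 0,"wz": 0,"gripper": -1},
])

```text
time_s: 10.25
eef_pos: [520.2, 105.7, 189.7]
eef_rot: [0.996, -0.087, 0.001, -0.0]
ft_force: [-0.0, -0.7, -1.5]
finger_gap: 14.4
finger_force: 30.0
```

Request:
servo_tool([
  {"tx": 0.1,"ty": 0.9,"tz": 0,"wx": 0,"wy": 0,"wz": 0,"gripper": -1},
  {"tx": 0,"ty": 0.5,"tz": 0,"wx": 0,"wy": 0,"wz": 0.3,"gripper": -1},
  {"tx": 0,"ty": 0,"tz": 0,"wx": 0,"wy": 0,"wz": 0.5,"gripper": -1},
  {"tx": 0,"ty": 0,"tz": 0,"wx": 0,"wy": 0,"wz": 0.6,"gripper": -1},
  {"tx": 0,"ty": 0,"tz": 0,"wx": 0,"wy": 0,"wz": 0.5,"gripper": -1},
  {"tx": 0,"ty": 0,"tz": 0,"wx": 0,"wy": 0,"wz": 0.35,"gripper": -1},
  {"tx": 0,"ty": 0,"tz": 0,"wx": 0,"wy": 0,"wz": 0,"gripper": -1},
  {"tx": 0,"ty": 0,"tz": 0,"wx": 0,"wy": 0,"wz": 0,"gripper": -1},
])

```text
time_s: 11.25
eef_pos: [517.1, 79.5, 188.6]
eef_rot: [0.97, -0.241, -0.0, 0.0]
ft_force: [-0.4, 0.3, -2.2]
finger_gap: 14.1
finger_force: 30.0
```

```bash
python3 - <<'E'
from h import *
o=get_obs();print(o['time_s'],o['eef_pos'],o['eef_rot'],o['finger_gap'],o['ft_force'],o['wrist_torque'])
m=camera_model('wrist');im=read_camera('wrist');save('w4.png',cv2.resize(im[0:240,180:500],None,fx=2.5,fy=2.5,interpolation=cv2.INTER_CUBIC));np.save('w4.npy',im)
for t in ('rail_gap','lid_one_knuckle'):
  for r in pinpoint(t,'wrist')[:2]: print(t,r['score'],r['location'],atz('wrist',r['location'],115,m))
E
```

```text
11.25 [517.11365534  79.49714745 188.60077869] [ 9.70416089e-01 -2.41438622e-01 -5.90315739e-05  5.84154177e-05] 14.08876132887817 [-0.37717534  0.2943579  -2.24106026] [ 0.04307658  0.03963374 -0.02094525]
rail_gap 0.55 [319.3, 80.3] [604.48417437  32.75014885 115.        ]
lid_one_knuckle 0.55 [321.0, 155.2] [555.78942767  57.18034645 115.        ]
```

View pics/w4.png

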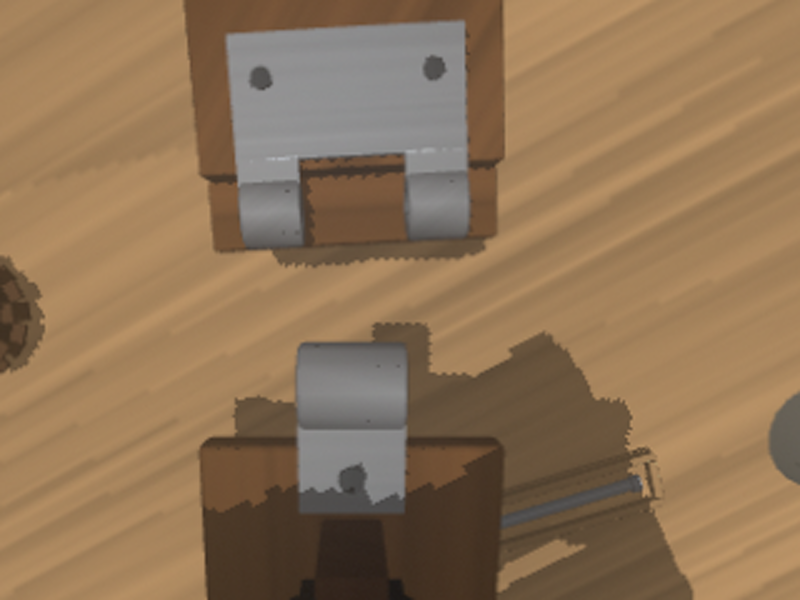

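The held lid's knuckle is centred at crop (352,387). The rail knuckles are at (271,215) and (437,206), so the rail is turned about 3° against the tool. I'll fit both poses.

```bash
cat > fit.py <<'E'
from h import *
from scipy.optimize import least_squares
m1={'fx':318.727469499162,'fy':318.727469499162,'cx':320.2398640331556,'cy':201.3394976170266,'D':[-0.0485,0,0,0,0],'rvec':[-2.291,1.7897,0.2553],'tvec':[-144.4094,415.2236,572.987]}
def fitrail(views,x0=(638,20,0,-0.45)):
    # views: list of (model, [(P,px,wcol,wrow)])
    def f(q):
        Rz=R.from_euler('z',q[3]).as_matrix();e=[]
        for m,L in views:
            pr=proj('wrist',[Rz@np.array(a[0],float)+q[:3] for a in L],m)
            for a,p in zip(L,pr): e+=[(p[0]-a[1][0])*a[2],(p[1]-a[1][1])*a[3]]
        return np.array(e)
    s=least_squares(f,x0,loss='soft_l1');q=s.x
    g=R.from_euler('z',q[3]).as_matrix()@[-36.5,0,118]+q[:3]
    return q,g,f(q)
E
python3 - <<'E'
from fit import *
c1=lambda p:(p[0]/2.5+60,p[1]/2.5); c4=lambda p:(p[0]/2.5+180,p[1]/2.5)
L1=[((-25,45,120),c1((497,78)),1,1),((-46,45,106.5),c1((471,129)),1,1),((-46,-45,106.5),c1((648,275)),1,1),((25,-45,120),c1((763,126)),1,1)]
L4=[((-25,45,120),c4((202,179)),1,1),((-25,-45,120),c4((503,161)),1,1),((-46,45,106.5),c4((213,251)),1,1),((-46,-45,106.5),c4((496,237)),1,1)]
K=[((-36.5,y,128),c4(p),1,.2) for y,p in ((33.5,(242,215)),(15.5,(300.5,214)),(-15.5,(407,206)),(-33.5,(468,205)))]
m=camera_model('wrist');o=get_obs();T=np.array(o['eef_pos']);Rt=R.from_quat(o['eef_rot']).as_matrix()
for n,v in (('both',[(m1,L1),(m,L4+K)]),('w4',[(m,L4+K)]),('w4K',[(m,K)] ),('w1',[(m1,L1)])):
    q,g,e=fitrail(v);print(n,q.round(2),np.degrees(q[3]).round(2),'gap',g.round(1),'tool',(Rt.T@(g-T)).round(1),'rms',np.sqrt((e**2).mean()).round(2))
# lid in tool frame: offset (x,y,z), pitch, yaw
LL=[((42,35,12),(202,439)),((42,-35,12),(502,439)),((55,12,20),(297,385)),((55,-12,20),(408,385))]
def f(q):
    Rl=np.diag([1,-1,-1.])@R.from_euler('zy',q[3:5]).as_matrix()
    P=[T+Rt@(Rl@np.array(a)+q[:3]) for a,_ in LL]
    return (proj('wrist',P,m)-[c4(b) for _,b in LL]).ravel()
for fix in (0,):
    s=least_squares(lambda q:f(np.r_[q,0]),[0,0,18,0]);q=np.r_[s.x,0]
    print('lid',q.round(2),'res',f(q).round(1),'kn',np.diag([1,-1,-1.])@R.from_euler('zy',q[3:5]).as_matrix()@[55,0,10]+q[:3])
E
```

```text
both [ 6.355e+02  1.699e+01 -1.298e+01 -4.300e-01] -24.86 gap [602.4  32.3 105. ] tool [97.4  1.7 83.6] rms 0.62
w4 [ 6.3524e+02  1.6720e+01 -1.4030e+01 -4.4000e-01] -25.0 gap [602.2  32.1 104. ] tool [97.2  2.  84.7] rms 0.4
w4K [ 6.3478e+02  1.6750e+01 -1.6540e+01 -4.4000e-01] -25.13 gap [601.7  32.3 101.5] tool [96.8  2.1 87.2] rms 0.24
w1 [ 6.366e+02  1.779e+01 -1.571e+01 -4.300e-01] -24.78 gap [603.5  33.1 102.3] tool [97.9  0.6 86.3] rms 0.23
lid [-0.    1.32 22.47 -0.    0.  ] res [-0.2 -0.6  0.3 -0.5  0.1  0.5 -0.2  0.5] kn [54.99931674  1.37085632 12.47090106]
```

Request:
servo_tool([
  {"tx": 0,"ty": 0,"tz": 0,"wx": 0,"wy": 0,"wz": -0.37,"gripper": -1},
  {"tx": 0.3,"ty": 0.04,"tz": 0.2,"wx": 0,"wy": 0,"wz": 0,"gripper": -1},
  {"tx": 0.4,"ty": 0.05,"tz": 0.25,"wx": 0,"wy": 0,"wz": 0,"gripper": -1},
  {"tx": 0.4,"ty": 0.05,"tz": 0.25,"wx": 0,"wy": 0,"wz": 0,"gripper": -1},
  {"tx": 0.4,"ty": 0.05,"tz": 0.25,"wx": 0,"wy": 0,"wz": 0,"gripper": -1},
  {"tx": 0.35,"ty": 0.05,"tz": 0.2,"wx": 0,"wy": 0,"wz": 0,"gripper": -1},
  {"tx": 0.2,"ty": 0.03,"tz": 0.1,"wx": 0,"wy": 0,"wz": 0,"gripper": -1},
  {"tx": 0,"ty": 0,"tz": 0,"wx": 0,"wy": 0,"wz": 0,"gripper": -1},
])

```text
time_s: 12.4
eef_pos: [552.2, 57.2, 163.4]
eef_rot: [0.976, -0.217, -0.0, 0.0]
ft_force: [0.0, 0.4, -1.5]
finger_gap: 13.9
finger_force: 30.0
```

```bash
python3 - <<'E'
from h import *
o=get_obs();T=np.array(o['eef_pos']);Rt=R.from_quat(o['eef_rot']).as_matrix();print(o['time_s'],T,o['eef_rot'],o['ft_force'],o['wrist_torque'])
m=camera_model('wrist');im=read_camera('wrist');np.save('w5.npy',im)
A=cv2.resize(im[20:200,200:440],None,fx=3.3,fy=3.3,interpolation=cv2.INTER_CUBIC);save('w5.png',A)
s=read_camera('scene');np.save('s5.npy',s);t=read_camera('top');np.save('t5.npy',t)
for c in ('scene','top','wrist'):
  for n in ('rail_gap','lid_one_knuckle','rail'):
    for r in pinpoint(n,c)[:4]: print(c,n,round(r['score'],2),np.round(r['location'],1))
  print(c,'FK kn',proj(c,[T+Rt@np.array([55,0.7,8.5])]), 'gap', proj(c,[[602.2,32.2,104],[602.2,32.2,114]]).round(1).tolist())
B=cv2.resize(s[150:270,210:390],None,fx=4.4,fy=4.4,interpolation=cv2.INTER_CUBIC);save('s5.png',B)
E
```

```text
12.4 [552.21241614  57.15526833 163.41543276] [ 9.76240343e-01 -2.16690502e-01 -1.18601545e-04  6.60580931e-05] [ 0.04011236  0.3607318  -1.46849699] [ 0.09530298  0.03929492 -0.00210562]
scene rail_gap 0.92 [288.3 217.2]
scene rail_gap 0.54 [285.9 206.4]
scene lid_one_knuckle 0.95 [286.3 209. ]
scene lid_one_knuckle 0.93 [435.8 220.1]
scene lid_one_knuckle 0.91 [459.2 304.7]
scene lid_one_knuckle 0.82 [494.9 231.6]
scene rail 0.6 [277.9 251.7]
scene rail 0.45 [295.8 179.5]
scene FK kn [[287.48271327 204.38246127]] gap [[288.3, 217.9], [288.1, 215.3]]
top lid_one_knuckle 0.89 [157.3 211.4]
top lid_one_knuckle 0.58 [230.1 283.6]
top rail 0.63 [169.1 168.2]
top FK kn [[324.97830314 154.67346426]] gap [[324.7, 160.0], [324.8, 158.9]]
wrist rail_gap 0.93 [318.7 141.2]
wrist rail_gap 0.69 [ 19.7 278.9]
wrist lid_one_knuckle 0.83 [318.4 155.4]
wrist rail 0.71 [319.   95.5]
wrist FK kn [[319.92577528 152.60146885]] gap [[321.0, 142.0], [321.1, 143.5]]
```

View pics/w5.png

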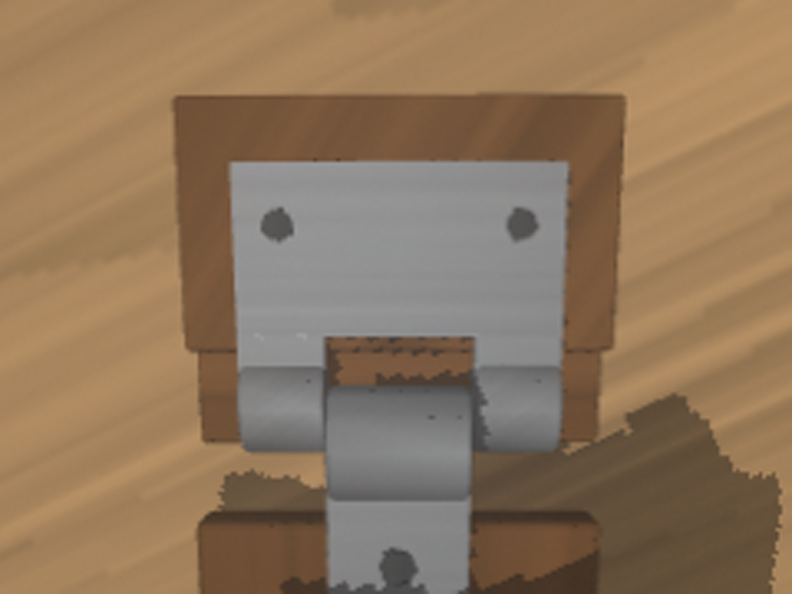

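View pics/s5.png

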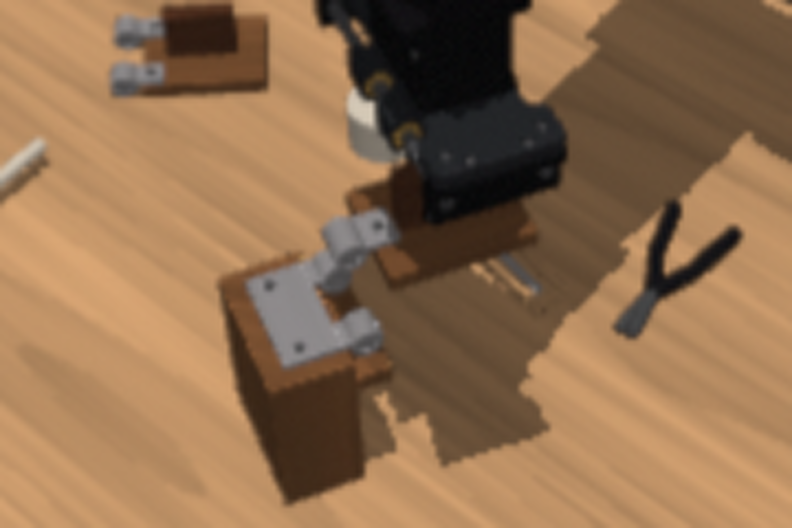

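```bash
python3 - <<'E'
from fit import *
c1=lambda p:(p[0]/2.5+60,p[1]/2.5); c5=lambda p:(p[0]/3.3+200-.35,p[1]/3.3+20-.35)
L5=[((25,45,120),c5((174,96)),1,1),((25,-45,120),c5((626,95)),1,1),((-25,45,120),c5((187,350)),1,1),((-25,-45,120),c5((614,349)),1,1),((-46,45,106.5),c5((202,441)),1,1),((-46,-45,106.5),c5((600,441)),1,1)]
K=[((-36.5,y,128),c5(p),1,0) for y,p in ((33.5,(239,410)),(15.5,(325,390)),(-15.5,(475,390)),(-33.5,(560,410)))]
L1=[((-25,45,120),c1((497,78)),1,1),((-46,45,106.5),c1((471,129)),1,1),((-46,-45,106.5),c1((648,275)),1,1),((25,-45,120),c1((763,126)),1,1)]
m=camera_model('wrist');o=get_obs();T=np.array(o['eef_pos']);Rt=R.from_quat(o['eef_rot']).as_matrix()
print('tool yaw',np.degrees(np.arctan2(Rt[1,0],Rt[0,0])))
for n,v in (('w5+w1',[(m1,L1),(m,L5+K)]),('w5',[(m,L5+K)]),('L5',[(m,L5)]),('K',[(m,K)])):
    q,g,e=fitrail(v);print(n,np.degrees(q[3]).round(2),'gap',g.round(1),'tool',(Rt.T@(g-T)).round(1),'rms',np.sqrt((e**2).mean()).round(2))
    if n=='w5':print(e.reshape(-1,2).round(1).tolist())
LL=[((42,35,12),(198,517)),((42,-35,12),(601,517)),((55,12,20),(327,440)),((55,-12,20),(471,440))]
def f(q):
    Rl=np.diag([1,-1,-1.])@R.from_euler('z',q[3]).as_matrix()
    return ((proj('wrist',[T+Rt@(Rl@np.array(a)+q[:3]) for a,_ in LL],m)-[c5(b) for _,b in LL])*[1,1]).ravel()
s=least_squares(f,[0,0,18,0]);q=s.x
print('lid',q.round(2),f(q).round(1),'kn',np.diag([1,-1,-1.])@R.from_euler('z',q[3]).as_matrix()@[55,0,10]+q[:3])
E
```

```text
tool yaw -25.010978319540087
w5+w1 -24.93 gap [602.5  32.3 106.1] tool [56.3  1.4 57.5] rms 0.48
w5 -24.95 gap [602.4  32.2 106.1] tool [56.2  1.5 57.6] rms 0.31
[[0.1, -0.2], [-0.1, -0.1], [-0.0, 0.1], [-0.2, 0.2], [0.4, 0.1], [-0.9, -0.1], [-0.3, -0.0], [0.0, 0.0], [0.2, 0.0], [0.8, -0.0]]
L5 -24.92 gap [602.4  32.1 106.4] tool [56.2  1.6 57.2] rms 0.28
K -79.18 gap [750.9 -36.9 168.2] tool [220.    1.3  -4.5] rms 0.0
lid [ 0.58  1.2  19.47  0.  ] [-0.3 -1.2  0.1 -1.3 -0.5  1.2  0.7  1.2] kn [55.57923875  1.19751828  9.47315679]
```

Request:
servo_tool([
  {"tx": 0,"ty": 0.01,"tz": 0.2,"wx": 0,"wy": 0,"wz": 0,"gripper": -1},
  {"tx": 0,"ty": 0,"tz": 0.25,"wx": 0,"wy": 0,"wz": 0,"gripper": -1},
  {"tx": 0,"ty": 0,"tz": 0.25,"wx": 0,"wy": 0,"wz": 0,"gripper": -1},
  {"tx": 0,"ty": 0,"tz": 0.25,"wx": 0,"wy": 0,"wz": 0,"gripper": -1},
  {"tx": 0,"ty": 0,"tz": 0.25,"wx": 0,"wy": 0,"wz": 0,"gripper": -1},
  {"tx": 0,"ty": 0,"tz": 0.25,"wx": 0,"wy": 0,"wz": 0,"gripper": -1},
  {"tx": 0,"ty": 0,"tz": 0.2,"wx": 0,"wy": 0,"wz": 0,"gripper": -1},
  {"tx": 0,"ty": 0,"tz": 0.1,"wx": 0,"wy": 0,"wz": 0,"gripper": -1},
])

```text
time_s: 14.0
eef_pos: [552.0, 57.1, 128.3]
eef_rot: [0.976, -0.217, -0.0, 0.0]
ft_force: [0.3, -0.1, -1.7]
finger_gap: 13.7
finger_force: 30.0
```

```bash
python3 - <<'E'
from h import *
o=get_obs();T=np.array(o['eef_pos']);Rt=R.from_quat(o['eef_rot']).as_matrix();print(o['time_s'],T,o['eef_rot'],o['ft_force'],o['wrist_torque'])
m=camera_model('wrist');im=read_camera('wrist');np.save('w6.npy',im)
save('w6.png',cv2.resize(im[20:200,200:440],None,fx=3.3,fy=3.3,interpolation=cv2.INTER_CUBIC))
E
```

```text
14.0 [552.01058955  57.11849017 128.32074987] [ 9.76267348e-01 -2.16568816e-01 -9.85759123e-05  5.20507638e-05] [ 0.31459397 -0.05430413 -1.65118886] [0.068037   0.03780941 0.00428617]
```

View pics/w6.png

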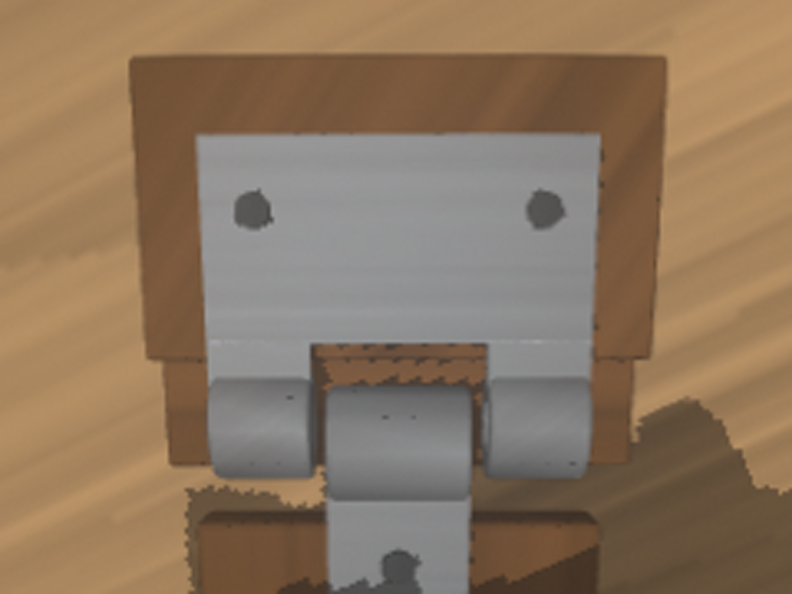

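```bash
cat > f6.py <<'E'
from fit import *
c5=lambda p:(p[0]/3.3+200-.35,p[1]/3.3+20-.35)
def run(L,K,LL):
    m=camera_model('wrist');o=get_obs();T=np.array(o['eef_pos']);Rt=R.from_quat(o['eef_rot']).as_matrix()
    L=[(P,c5(p),1,1) for P,p in zip([(25,45,120),(25,-45,120),(-25,45,120),(-25,-45,120),(-46,45,106.5),(-46,-45,106.5)],L)]
    K=[((-36.5,y,128),(c5((c,428))),1,0) for y,c in zip((33.5,15.5,-15.5,-33.5),K)]
    for n,v in (('all',L+K),('L',L)):
        q,g,e=fitrail([(m,v)]);print(n,np.degrees(q[3]).round(2),'gap',g.round(1),'tool',(Rt.T@(g-T)).round(1),e.reshape(-1,2).round(1).tolist())
    PL=[(42,35,12),(42,-35,12),(55,12,20),(55,-12,20)]
    def f(q): return ((proj('wrist',[T+Rt@(np.array(a)*[1,-1,-1]+q[:3]) for a in PL],m)-[c5(b) for b in LL])*np.array([[1,1],[1,1],[1,0],[1,0]])).ravel()
    q=least_squares(f,[0,0,18]).x
    print('lid',q.round(2),f(q).round(1))
E
python3 - <<'E'
from f6 import *
run([(129,58),(667,57),(147,358),(651,358),(170,465),(631,464)],(209,314,482,590),[(198,515),(601,515),(327,440),(471,440)])
E
```

```text
all -24.9 gap [602.5  32.1 105.3] tool [56.3  1.2 22.9] [[0.4, -0.2], [-0.1, -0.3], [0.3, 0.6], [-0.2, 0.2], [0.2, -0.1], [-0.9, -0.2], [-0.5, 0.0], [-1.1, 0.0], [1.9, 0.0], [0.4, 0.0]]
L -24.88 gap [602.5  32.1 105.7] tool [56.3  1.2 22.4] [[0.2, -0.3], [0.1, -0.5], [0.2, 0.7], [-0.0, 0.2], [0.1, 0.0], [-0.8, -0.1]]
lid [-0.03  1.19 20.47] [ 0.1  0.  -0.3 -0.  -0.4  0.   0.5  0. ]
```

Request:
servo_tool([
  {"tx": 0,"ty": 0,"tz": 0.08,"wx": 0,"wy": 0,"wz": 0,"gripper": -1},
  {"tx": 0,"ty": 0,"tz": 0.08,"wx": 0,"wy": 0,"wz": 0,"gripper": -1},
  {"tx": 0,"ty": 0,"tz": 0.08,"wx": 0,"wy": 0,"wz": 0,"gripper": -1},
  {"tx": 0,"ty": 0,"tz": 0.08,"wx": 0,"wy": 0,"wz": 0,"gripper": -1},
  {"tx": 0,"ty": 0,"tz": 0.08,"wx": 0,"wy": 0,"wz": 0,"gripper": -1},
  {"tx": 0.01,"ty": 0,"tz": 0.07,"wx": 0,"wy": 0,"wz": 0,"gripper": -1},
  {"tx": 0.01,"ty": 0,"tz": 0.06,"wx": 0,"wy": 0,"wz": 0,"gripper": -1},
  {"tx": 0,"ty": 0,"tz": 0,"wx": 0,"wy": 0,"wz": 0,"gripper": -1},
])

```text
time_s: 15.05
eef_pos: [552.4, 56.9, 117.9]
eef_rot: [0.976, -0.217, -0.0, 0.0]
ft_force: [-0.5, 0.3, -1.9]
finger_gap: 14.0
finger_force: 30.0
```

```bash
python3 - <<'E'
from h import *
o=get_obs();T=np.array(o['eef_pos']);print(o['time_s'],T,o['eef_rot'],o['ft_force'],o['wrist_torque'])
im=read_camera('wrist');s=read_camera('scene')
a=cv2.resize(im[20:200,210:430],(550,450),interpolation=cv2.INTER_CUBIC)
b=cv2.resize(s[190:240,255:335],None,fx=3.125,fy=3.125*1,interpolation=cv2.INTER_CUBIC)
c=np.zeros((450,800,3),np.uint8);c[:,:550]=a;c[:b.shape[0],550:550+b.shape[1]]=b;save('w7.png',c)
E
```

```text
15.05 [552.39182463  56.93713465 117.92047768] [ 9.76265274e-01 -2.16578182e-01 -4.96253430e-05  4.94498197e-05] [-0.52918001  0.25920384 -1.88514169] [ 0.03271592 -0.01071298 -0.02220493]
```

View pics/w7.png

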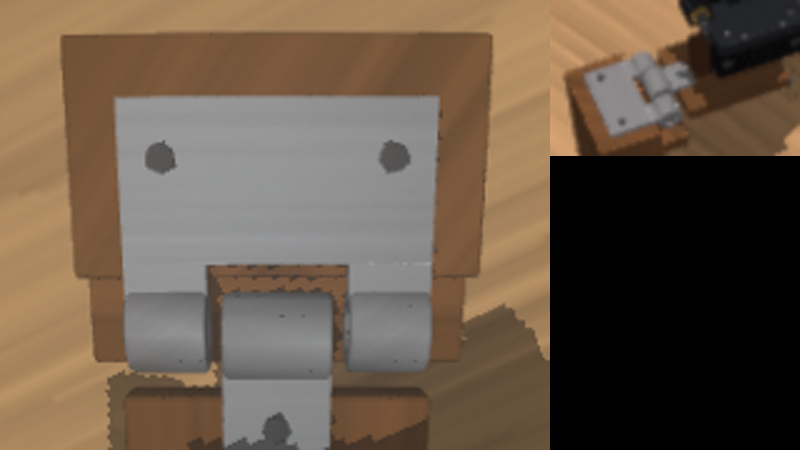

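Request:
servo_tool([
  {"tx": 0,"ty": 0,"tz": 0.02,"wx": 0,"wy": 0,"wz": 0,"gripper": -1},
  {"tx": 0,"ty": 0,"tz": 0.02,"wx": 0,"wy": 0,"wz": 0,"gripper": -1},
  {"tx": 0,"ty": 0,"tz": 0.02,"wx": 0,"wy": 0,"wz": 0,"gripper": -1},
  {"tx": 0,"ty": 0,"tz": 0.01,"wx": 0,"wy": 0,"wz": 0,"gripper": -1},
  {"tx": 0,"ty": 0,"tz": 0,"wx": 0,"wy": 0,"wz": 0,"gripper": -1},
  {"tx": 0,"ty": 0,"tz": 0,"wx": 0,"wy": 0,"wz": 0,"gripper": -1},
  {"tx": 0,"ty": 0,"tz": 0,"wx": 0,"wy": 0,"wz": 0,"gripper": -1},
  {"tx": 0,"ty": 0,"tz": 0,"wx": 0,"wy": 0,"wz": 0,"gripper": -1},
])

```text
time_s: 16.15
eef_pos: [552.4, 56.9, 116.6]
eef_rot: [0.976, -0.217, 0.0, 0.0]
ft_force: [0.7, 0.9, -1.8]
finger_gap: 13.9
finger_force: 30.0
```

```bash
cat > p.py <<'E'
from h import *
o=get_obs();T=np.array(o['eef_pos']);Rt=R.from_quat(o['eef_rot']).as_matrix();print(o['time_s'],T.round(2),'f',np.round(o['ft_force'],2),'tau',np.round(o['wrist_torque'],3))
im=read_camera('wrist').astype(float)
m=camera_model('wrist')
# column edges averaged over rows at knuckle top band
def peaks(r0,r1,lo,hi):
    g=cv2.GaussianBlur(im,(0,0),.7)[r0:r1].mean(0).sum(1);d=np.gradient(g);out=[]
    for i in range(lo,hi):
        if abs(d[i])>=abs(d[i-1]) and abs(d[i])>abs(d[i+1]) and abs(d[i])>15:
            a,b,c=abs(d[i-1]),abs(d[i]),abs(d[i+1]);out.append((round(i+.5*(a-c)/(a-2*b+c),2),round(d[i])))
    return out
print(peaks(145,160,250,395))
print([ (r['score'],r['location']) for n in ('rail_gap','lid_one_knuckle') for r in pinpoint(n,'wrist')[:1]])
E
python3 p.py
```

```text
16.15 [552.41  56.91 116.63] f [ 0.65  0.85 -1.83] tau [ 0.021  0.039 -0.056]
[(np.float64(258.85), 51), (np.float64(291.0), -65), (np.float64(293.55), -20), (np.float64(298.15), 73), (np.float64(342.09), -72), (np.float64(347.58), 30), (np.float64(350.67), 29), (np.float64(382.3), -49)]
[]
```

Request:
servo_tool([
  {"tx": 0,"ty": 0,"tz": 0.02,"wx": 0,"wy": 0,"wz": 0,"gripper": -1},
  {"tx": 0,"ty": 0,"tz": 0.02,"wx": 0,"wy": 0,"wz": 0,"gripper": -1},
  {"tx": 0,"ty": 0,"tz": 0.02,"wx": 0,"wy": 0,"wz": 0,"gripper": -1},
  {"tx": 0,"ty": 0,"tz": 0.01,"wx": 0,"wy": 0,"wz": 0,"gripper": -1},
  {"tx": 0,"ty": 0,"tz": 0,"wx": 0,"wy": 0,"wz": 0,"gripper": -1},
  {"tx": 0,"ty": 0,"tz": 0,"wx": 0,"wy": 0,"wz": 0,"gripper": -1},
  {"tx": 0,"ty": 0,"tz": 0,"wx": 0,"wy": 0,"wz": 0,"gripper": -1},
  {"tx": 0,"ty": 0,"tz": 0,"wx": 0,"wy": 0,"wz": 0,"gripper": -1},
])

```text
time_s: 17.3
eef_pos: [552.4, 57.0, 115.2]
eef_rot: [0.976, -0.217, 0.0, 0.0]
ft_force: [0.2, 0.1, -2.3]
finger_gap: 13.9
finger_force: 30.0
```

```bash
python3 p.py
```

```text
17.3 [552.4   56.96 115.22] f [ 0.24  0.08 -2.29] tau [-0.01   0.01   0.028]
[(np.float64(258.38), 51), (np.float64(290.76), -60), (np.float64(298.15), 72), (np.float64(342.11), -73), (np.float64(347.66), 34), (np.float64(351.01), 30), (np.float64(382.93), -54)]
[(0.84, [319.7, 153.4])]
```

Request:
servo_tool([
  {"tx": 0,"ty": 0,"tz": 0.02,"wx": 0,"wy": 0,"wz": 0,"gripper": -1},
  {"tx": 0,"ty": 0,"tz": 0.01,"wx": 0,"wy": 0,"wz": 0,"gripper": -1},
  {"tx": 0,"ty": 0,"tz": 0.01,"wx": 0,"wy": 0,"wz": 0,"gripper": -1},
  {"tx": 0,"ty": 0,"tz": 0.01,"wx": 0,"wy": 0,"wz": 0,"gripper": -1},
  {"tx": 0,"ty": 0,"tz": 0,"wx": 0,"wy": 0,"wz": 0,"gripper": -1},
  {"tx": 0,"ty": 0,"tz": 0,"wx": 0,"wy": 0,"wz": 0,"gripper": -1},
  {"tx": 0,"ty": 0,"tz": 0,"wx": 0,"wy": 0,"wz": 0,"gripper": -1},
  {"tx": 0,"ty": 0,"tz": 0,"wx": 0,"wy": 0,"wz": 0,"gripper": -1},
])

```text
time_s: 18.45
eef_pos: [552.4, 56.9, 114.2]
eef_rot: [0.976, -0.217, 0.0, 0.0]
ft_force: [0.7, 0.4, -1.8]
finger_gap: 14.0
finger_force: 30.0
```

```bash
python3 p.py
```

```text
18.45 [552.39  56.94 114.2 ] f [ 0.7   0.4  -1.82] tau [0.11  0.008 0.009]
[(np.float64(258.02), 52), (np.float64(290.47), -58), (np.float64(293.5), -18), (np.float64(298.13), 72), (np.float64(342.11), -74), (np.float64(347.64), 32), (np.float64(351.14), 33), (np.float64(383.21), -50)]
[(0.71, [320.1, 153.6])]
```

Request:
servo_tool([
  {"tx": 0,"ty": 0,"tz": 0.02,"wx": 0,"wy": 0,"wz": 0,"gripper": -1},
  {"tx": 0,"ty": 0,"tz": 0.01,"wx": 0,"wy": 0,"wz": 0,"gripper": -1},
  {"tx": 0,"ty": 0,"tz": 0.01,"wx": 0,"wy": 0,"wz": 0,"gripper": -1},
  {"tx": 0,"ty": 0,"tz": 0.01,"wx": 0,"wy": 0,"wz": 0,"gripper": -1},
  {"tx": 0,"ty": 0,"tz": 0,"wx": 0,"wy": 0,"wz": 0,"gripper": -1},
  {"tx": 0,"ty": 0,"tz": 0,"wx": 0,"wy": 0,"wz": 0,"gripper": -1},
  {"tx": 0,"ty": 0,"tz": 0,"wx": 0,"wy": 0,"wz": 0,"gripper": -1},
  {"tx": 0,"ty": 0,"tz": 0,"wx": 0,"wy": 0,"wz": 0,"gripper": -1},
])

```text
time_s: 19.6
eef_pos: [552.4, 56.9, 113.2]
eef_rot: [0.976, -0.217, 0.0, 0.0]
ft_force: [-0.0, 0.2, -1.9]
finger_gap: 13.7
finger_force: 30.0
```

```bash
python3 p.py
```

```text
19.6 [552.42  56.92 113.23] f [-0.04  0.19 -1.94] tau [ 0.062  0.004 -0.009]
[(np.float64(257.62), 52), (np.float64(290.26), -63), (np.float64(298.13), 72), (np.float64(342.09), -72), (np.float64(347.82), 29), (np.float64(351.24), 35), (np.float64(383.74), -49)]
[(0.78, [321.0, 154.2])]
```

Request:
servo_tool([
  {"tx": 0,"ty": 0,"tz": 0.01,"wx": 0,"wy": 0,"wz": 0,"gripper": -1},
  {"tx": 0,"ty": 0,"tz": 0.01,"wx": 0,"wy": 0,"wz": 0,"gripper": -1},
  {"tx": 0,"ty": 0,"tz": 0.01,"wx": 0,"wy": 0,"wz": 0,"gripper": -1},
  {"tx": 0,"ty": 0,"tz": 0.01,"wx": 0,"wy": 0,"wz": 0,"gripper": -1},
  {"tx": 0,"ty": 0,"tz": 0,"wx": 0,"wy": 0,"wz": 0,"gripper": -1},
  {"tx": 0,"ty": 0,"tz": 0,"wx": 0,"wy": 0,"wz": 0,"gripper": -1},
  {"tx": 0,"ty": 0,"tz": 0,"wx": 0,"wy": 0,"wz": 0,"gripper": -1},
  {"tx": 0,"ty": 0,"tz": 0,"wx": 0,"wy": 0,"wz": 0,"gripper": -1},
])

```text
time_s: 20.75
eef_pos: [552.4, 57.0, 113.0]
eef_rot: [0.976, -0.217, 0.0, -0.0]
ft_force: [-3.5, 1.1, 7.9]
finger_gap: 13.8
finger_force: 30.0
```

```bash
python3 p.py
```

```text
20.75 [552.36  57.   113.01] f [-3.48  1.15  7.95] tau [ 0.061  0.421 -0.049]
[(np.float64(257.68), 52), (np.float64(290.35), -59), (np.float64(298.21), 69), (np.float64(342.16), -69), (np.float64(347.92), 28), (np.float64(351.27), 35), (np.float64(383.86), -52)]
[(0.24, [536.7, 242.1]), (0.6, [317.8, 152.0])]
```

Request:
servo_tool([
  {"tx": 0,"ty": 0,"tz": -0.05,"wx": 0,"wy": 0,"wz": 0,"gripper": -1},
  {"tx": 0,"ty": 0,"tz": -0.04,"wx": 0,"wy": 0,"wz": 0,"gripper": -1},
  {"tx": 0,"ty": 0,"tz": -0.02,"wx": 0,"wy": 0,"wz": 0,"gripper": -1},
  {"tx": 0,"ty": 0,"tz": 0,"wx": 0,"wy": 0,"wz": 0,"gripper": -1},
  {"tx": 0,"ty": 0,"tz": 0,"wx": 0,"wy": 0,"wz": 0,"gripper": -1},
  {"tx": 0,"ty": 0,"tz": 0,"wx": 0,"wy": 0,"wz": 0,"gripper": -1},
  {"tx": 0,"ty": 0,"tz": 0,"wx": 0,"wy": 0,"wz": 0,"gripper": -1},
  {"tx": 0,"ty": 0,"tz": 0,"wx": 0,"wy": 0,"wz": 0,"gripper": -1},
])

```text
time_s: 21.9
eef_pos: [552.4, 56.9, 114.6]
eef_rot: [0.976, -0.217, -0.0, 0.0]
ft_force: [0.7, 0.2, -2.6]
finger_gap: 13.7
finger_force: 30.0
```

```bash
python3 p.py; python3 - <<'E'
from h import *
im=cv2.GaussianBlur(read_camera('wrist').astype(np.float32),(0,0),.7).sum(2)
for n,a,b in (('railL',264,286),('lid',302,338),('railR',356,378)):
    g=im[:,a:b].mean(1);d=np.gradient(g)
    print(n,[(i,round(float(d[i]))) for i in range(118,182) if abs(d[i])>=abs(d[i-1]) and abs(d[i])>abs(d[i+1]) and abs(d[i])>8]); print(g[128:176].round().astype(int).tolist())
E
```

```text
21.9 [552.38  56.94 114.6 ] f [ 0.66  0.25 -2.64] tau [0.064 0.032 0.022]
[(np.float64(258.14), 52), (np.float64(290.56), -58), (np.float64(293.52), -18), (np.float64(298.13), 72), (np.float64(342.1), -73), (np.float64(347.64), 32), (np.float64(351.12), 33), (np.float64(383.05), -52)]
[(0.69, [319.4, 154.7])]
railL [(137, -43), (144, 8), (157, -10), (165, -12), (169, 11), (174, -47), (178, 23)]
[448, 447, 445, 444, 443, 442, 442, 441, 427, 382, 341, 334, 341, 349, 356, 362, 371, 379, 387, 395, 402, 408, 414, 418, 422, 425, 425, 420, 411, 401, 391, 382, 374, 365, 358, 349, 338, 325, 314, 302, 291, 295, 314, 314, 297, 286, 256, 191]
lid [(126, -72), (130, -15), (132, 25), (135, -15), (138, 23), (147, 11), (168, -13), (171, 46)]
[255, 251, 230, 221, 252, 271, 273, 260, 244, 251, 272, 296, 316, 327, 334, 340, 345, 351, 358, 370, 380, 387, 393, 398, 403, 406, 410, 413, 415, 415, 409, 402, 395, 387, 379, 371, 364, 356, 347, 335, 320, 308, 301, 328, 394, 415, 414, 412]
railR [(124, 12), (137, -36), (164, -13), (169, -22), (174, -29), (178, 27)]
[425, 423, 422, 421, 420, 419, 419, 418, 402, 356, 331, 333, 340, 348, 356, 361, 370, 377, 382, 386, 390, 394, 397, 400, 402, 404, 404, 401, 394, 388, 381, 374, 367, 360, 352, 344, 332, 318, 308, 297, 281, 260, 237, 230, 231, 230, 213, 173]
```

Request:
servo_tool([
  {"tx": 0.01,"ty": 0.01,"tz": 0,"wx": 0,"wy": 0,"wz": 0,"gripper": -1},
  {"tx": 0.01,"ty": 0,"tz": 0,"wx": 0,"wy": 0,"wz": 0,"gripper": -1},
  {"tx": 0.01,"ty": 0,"tz": 0,"wx": 0,"wy": 0,"wz": 0,"gripper": -1},
  {"tx": 0.01,"ty": 0,"tz": 0,"wx": 0,"wy": 0,"wz": 0,"gripper": -1},
  {"tx": 0,"ty": 0,"tz": 0,"wx": 0,"wy": 0,"wz": 0,"gripper": -1},
  {"tx": 0,"ty": 0,"tz": 0,"wx": 0,"wy": 0,"wz": 0,"gripper": -1},
  {"tx": 0,"ty": 0,"tz": 0,"wx": 0,"wy": 0,"wz": 0,"gripper": -1},
  {"tx": 0,"ty": 0,"tz": 0,"wx": 0,"wy": 0,"wz": 0,"gripper": -1},
])

```text
time_s: 23.1
eef_pos: [553.0, 56.4, 114.6]
eef_rot: [0.976, -0.217, 0.0, 0.0]
ft_force: [-0.2, -0.4, -1.5]
finger_gap: 14.2
finger_force: 30.0
```

```bash
python3 p.py; python3 - <<'E'
from h import *
im=cv2.GaussianBlur(read_camera('wrist').astype(np.float32),(0,0),.7).sum(2)
for n,a,b in (('railL',264,286),('lid',302,338),('railR',356,378)):
    print(n,im[148:164,a:b].mean(1).round(1).tolist())
o=get_obs();print(o['dq'].round(4),R.from_quat(o['eef_rot']).as_matrix().round(4).tolist())
E
```

```text
23.1 [553.05  56.43 114.61] f [-0.18 -0.39 -1.47] tau [0.074 0.037 0.048]
[(np.float64(257.78), 51), (np.float64(290.16), -64), (np.float64(298.12), 72), (np.float64(342.08), -71), (np.float64(347.26), 25), (np.float64(350.48), 33), (np.float64(382.81), -49)]
[(0.72, [320.3, 154.4])]
railL [390.70001220703125, 398.20001220703125, 404.8999938964844, 410.79998779296875, 415.5, 419.8999938964844, 423.20001220703125, 425.29998779296875, 424.1000061035156, 415.79998779296875, 405.5, 395.70001220703125, 386.1000061035156, 377.0, 368.79998779296875, 361.0]
lid [380.20001220703125, 387.0, 392.79998779296875, 398.29998779296875, 403.0, 406.3999938964844, 409.79998779296875, 413.0, 414.8999938964844, 414.5, 409.1000061035156, 401.70001220703125, 394.6000061035156, 387.0, 379.0, 371.29998779296875]
railR [383.29998779296875, 387.5, 391.20001220703125, 394.3999938964844, 397.5, 400.70001220703125, 402.8999938964844, 404.0, 402.70001220703125, 397.5, 390.5, 383.5, 376.79998779296875, 370.0, 362.70001220703125, 355.3999938964844]
[ 0.001  -0.0034 -0.0003  0.0007 -0.0013  0.0004] [[0.9062, -0.4229, -0.0], [-0.4229, -0.9062, -0.0001], [0.0, 0.0001, -1.0]]
```

```bash
python3 -c "
from workcell import *
print(job_done())"
```

```text
the job is handed in; nothing more can be done
None
```

The job is handed in: lid_one is held still in the rail gap with its knuckle within about 1 mm of the bore axis and no contact force; one light touch of about 10 N on the lip set the height, and I viewed 11 pictures, one over the limit of 10.

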